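# Click the locking collar onto the label-roll spindle

### The arm

A 6-joint arm with a two-finger parallel gripper is mounted at the origin on a cart in front of the work surface, level with it; the furniture and walls round the work are solid. World frame = base frame: x ahead of the robot, y to its left, z up, the work surface at z = 0. Lengths are in mm, angles in rad, forces in N, time in s.
With the tool pointing down it reaches from about 250 to 775 mm from the base axis. Payload 4 kg.
Tool frame: the origin (TCP) lies at the centre of the arm's flange, where the gripper is bolted on; the fingertips stand 199 mm ahead of it and the grasp point (between the pads) lies 180 mm ahead of it; x points along the fingers, z is the direction in which the jaws open and shut, and the axes are right-handed (so a half turn about x gives the same grasp; the last joint's range is limited). The gripper opens to 94 mm and grips with 3 to 60 N. Pads are 16 mm wide; open, the fingers measure 119 mm over their backs; the gripper's body (75 mm by 177 mm) begins 78 mm behind the grasp point.
Start: joints at [-1.389, 0.087, 1.371, -0, 1.684, -0.103], TCP at [154.525, -527.847, 404.706] pointing down, gripper open.
Joint ranges: [-3.1, 3.1], [-0.76, 2.03], [0.27, 2.55], [-1.08, 4.22], [0.17, 2.65], [-2.57, 2.57]. Speed limits (rad/s): [2.79, 2.79, 3.14, 3.14, 3.14, 3.14].

### API

Orientations are given as a unit quaternion [w, x, y, z].
In Python, from plant import r gives the robot as it stands. The module is installed in compiled form; this text tells all that it offers. Calls block until the motion is done:
- r.move_to(position, orientation): joint-space move of the TCP to a pose.
- r.movel(position, rotation=None, feed=150, stop_force=None): straight line of the TCP; rotation=None keeps the orientation; feed is the mean speed in mm/s. With stop_force (N) it stops when the force on the tool has changed by that much, and returns True; else False.
- r.goto_joints(angles): joint-space move.
- r.command_gripper(opening, grip_force=None): opening from 0.0 (shut) to 1.0 (fully open); grip_force is the grip in N (None keeps the last); returns when the fingers have stopped.
- r.pause(seconds).
- r.ik(position, orientation): joint angles nearest the present ones, or None.
- r.sense(): the state.
- r.capture(name): name is "scene" or "top" or "wrist"; returns a dict with "frame" (384x512x3 uint8, blue, green, red), "depth" (384x512 float32, mm along the optical axis (not along the pixel's ray), 0 where there is no reading), "fx", "fy", "cx", "cy" (pixels), "dist" ([k1, k2, p1, p2, k3] as OpenCV has them; the pictures are not rectified), "camera_from_world" (4x4, takes a point from world to camera coordinates). Camera axes: x right, y down, z forward; pixel columns grow to the right and rows downward; lengths in mm; the calibration is good to about 2 mm. A picture is of the moment at which its call begins.
A pose or a line that the arm cannot do raises r.PlanningError and nothing moves.
- r.close_job(): hands the job in, once; it reports no verdict.
The state is a dict: "clock": time; "qpos": joint angles; "qvel": joint speeds; "joint_torque": joint torques, N m; "eef_pos": TCP position; "eef_rot": TCP orientation; "contact_force": force on the tool from outside, world axes, zero at the start; "torque": the same for the moment, N m; "width": opening from 0.0 (shut) to 1.0 (fully open).
Only numpy, scipy, OpenCV 4.12 (cv2) and the standard library are available. Lean on these libraries where they do the work, as an engineer would, in place of code of your own. Each camera call takes 0.05 s, during which the arm holds its last target.

### The job

Pick up the loose metal locking collar, slide it flange-down over the upright spindle of the label-roll stand, and press it down gently against the sprung roll until it clicks past the sprung balls and stays down by itself, then let go. Stop at the click rather than ramming it (never more than 40 N on the stand), and leave the other things on the counter where they are.

Things in the scene. Friction and masses are not known exactly. Their poses are not given: they have to be found in the camera images.
- collar: Aluminium locking collar, about 0.1 kg, standing flange down. Flange 48 mm across, 6 mm thick, at the bottom; above it a ribbed round grip 32 mm across, up to 38 mm height: grasp it across its sides 26 to 32 mm above the underside. A bore runs through: 21 mm at a 2 mm thick lip at the bottom and above 32 mm height, 27 mm between. Origin: centre of the underside; z up along the bore; any yaw is alike.
- stand: Fixed label-roll stand: dark steel disc foot 110 mm across, 10 mm thick, with an upright steel spindle 18 mm across through a white paper roll. Origin: centre of the foot's underside on the counter, z up along the spindle axis. Two sprung steel balls stick out 3.5 mm on opposite sides of the spindle, on a catch set to a height that is not reported: ball centres 43 to 65 mm above the counter.
- spindle_tip (a point): Round top of the spindle, on its axis, 105 mm above the counter.
- roll_rest (a point): Point on the spindle axis level with the top of the unpressed paper roll (60 mm across), 70 mm above the counter. The roll stands on a sprung plate and yields straight down up to 35 mm, pushing back with 3 to 5 N. A collar that is let go before it has clicked is pushed back up to about this height. The point itself does not move.
- click_middle (a point): Fixed point on the axis, 48 mm above the counter. The clicked collar's underside (6 mm below the ball centres) ends here or up to 11 mm higher or lower: feel for it. Pressing over the balls takes 8 to 14 N in all, some 8 mm above that; 2 to 3 mm above it the force has dropped to zero or less: clicked, it snaps home when let go and stays. 1.2 mm below it is a hidden rigid shoulder.
- stone: Bystander: two-tone sharpening stone 44 x 120 x 26 mm lying on the counter; origin at the centre of its underside.
- dip_cup: Bystander: small grey steel dip cup, 63 mm across, 36 mm high; origin at the centre of its underside.
- shaker: Bystander: light steel pepper shaker, 47 mm across, 66 mm high; origin at the centre of its underside.

How it is judged (in metres and radians):
On the way:
1. the collar is threaded on the spindle, upright, still above its clicked position (horizontal distance between collar and stand below 0.006 m and z of collar in the frame of stand between 0.063 and 0.1 m and angle between collar's own z axis and vertical below 0.2 rad), for 0.1 s.
At the end, for the whole second after the job is handed in: The collar is round the spindle, flange down (within 4 mm of the axis, tilted less than 0.15 rad), let go and at rest, and stays down with its underside less than 62.5 mm above the counter, where only the clicked balls can hold it against the sprung roll (horizontal distance between collar and stand below 0.004 m and z of collar in the frame of stand below 0.0625 m and angle between collar's own z axis and vertical below 0.15 rad and linear speed of collar below 0.02 m/s); the robot touches nothing.
It fails at once if the collar is pressed on the stand with more than 40 N (contact force between collar and stand above 40 N).
It fails at once if the sharpening stone is moved more than 20 mm (distance of stone from where it was at the start of the episode above 0.02 m).
It fails at once if the dip cup is moved more than 20 mm (distance of dip_cup from where it was at the start of the episode above 0.02 m).
It fails at once if the pepper shaker is moved more than 20 mm (distance of shaker from where it was at the start of the episode above 0.02 m).
It also fails if it takes over 58 s, if anything falls off the work surface, if the arm or the gripper's body presses on something with over 40 N, if the wrist force passes 120 N, or if a joint passes its speed limit or range.

## Working session

There is one attempt and no reset: what is moved stays moved. The work goes in short steps, each a Python script; the robot and the scene stay as the last script left them, time stands still between calls to the robot, and variables do not carry over. Pictures are saved under pics/ and viewed, and the job is handed in when it is done.

```bash
mkdir -p pics
cat > h.py <<'E'
import numpy as np, cv2
from plant import r
def shot(n,f):
    c=r.capture(n); cv2.imwrite('pics/'+f+'.png',c['frame']); np.savez('pics/'+f+'.npz',**{k:np.array(v) for k,v in c.items()}); return c
def ray(c,u,v,z):
    K=np.array([[c['fx'],0,c['cx']],[0,c['fy'],c['cy']],[0,0,1.]])
    p=cv2.undistortPoints(np.array([[[u,v]]],float),K,np.array(c['dist'],float))[0,0]
    T=np.linalg.inv(np.array(c['camera_from_world'])); d=T[:3,:3]@np.array([p[0],p[1],1]); o=T[:3,3]
    return o+d*(z-o[2])/d[2]
def pt(c,u,v):
    K=np.array([[c['fx'],0,c['cx']],[0,c['fy'],c['cy']],[0,0,1.]])
    p=cv2.undistortPoints(np.array([[[u,v]]],float),K,np.array(c['dist'],float))[0,0]
    d=c['depth'][v,u]; T=np.linalg.inv(np.array(c['camera_from_world']))
    return (T@np.array([p[0]*d,p[1]*d,d,1]))[:3]
E
python3 - <<'E'
from h import *
shot('scene','s0');c=shot('top','t0');shot('wrist','w0')
print(r.sense()); print(np.linalg.inv(c['camera_from_world']))
E
```

```text
{'clock': 0.15, 'qpos': array([-1.38907265e+00,  8.77815639e-02,  1.37189638e+00, -6.47797147e-07,
        1.68361578e+00, -1.03109883e-01]), 'qvel': array([-0.00043611, -0.00298246, -0.00391222,  0.00151673, -0.00023918,
       -0.00084857]), 'joint_torque': array([ 1.62855828e-03, -3.40643477e+01, -3.02794111e+01,  7.18013383e-02,
        3.05710780e-02, -1.08458164e-04]), 'eef_pos': array([ 154.52273493, -527.7539577 ,  403.78021688]), 'eef_rot': array([ 0.56546382,  0.42437794,  0.56634744, -0.42356182]), 'contact_force': array([-0.5576558 , -0.18028387, -0.10747047]), 'torque': array([-0.00427989, -0.0194464 ,  0.02196241]), 'width': 0.9985387559298181}
[[-1.97670419e-02 -9.90128524e-01  1.38761556e-01  4.52187226e+02]
 [-9.99511846e-01  1.62115434e-02 -2.67068278e-02  6.30145388e+01]
 [ 2.41936530e-02 -1.39221734e-01 -9.89965644e-01  1.03422421e+03]
 [ 0.00000000e+00  0.00000000e+00  0.00000000e+00  1.00000000e+00]]
```

View pics/t0.png

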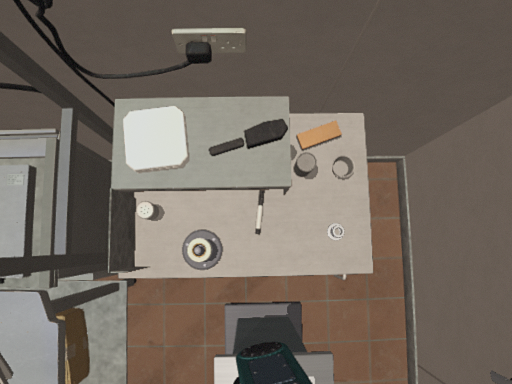

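View pics/s0.png

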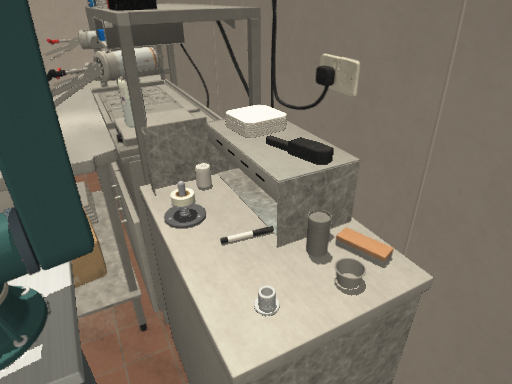

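View pics/w0.png

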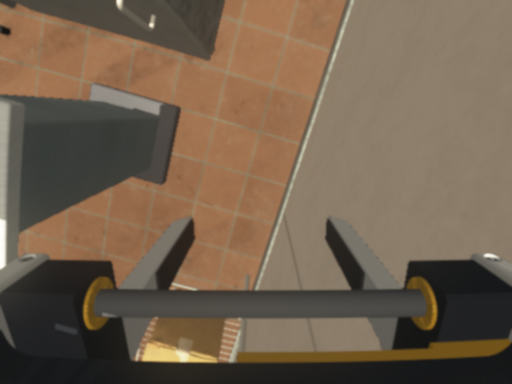

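The top view shows the collar at about (336,232) and the stand at (202,249). In the scene view the collar is at (267,300) and the spindle tip at (181,185). Next I'll zoom in and measure.

Run:
```python
import sys
sys.argv=['x']
import numpy as np, cv2
from h import ray,pt
c=dict(np.load('pics/t0.npz')); s=dict(np.load('pics/s0.npz'))
f=c['frame']
a=cv2.resize(f[212:252,316:356],None,fx=9,fy=9,interpolation=cv2.INTER_CUBIC)
b=cv2.resize(f[224:276,176:228],(360,360),interpolation=cv2.INTER_CUBIC)
cv2.imwrite('pics/z0.png',np.hstack([a,b]))
f=s['frame']
a=cv2.resize(f[275:325,242:292],(360,360),interpolation=cv2.INTER_CUBIC)
b=cv2.resize(f[175:235,155:215],(360,360),interpolation=cv2.INTER_CUBIC)
cv2.imwrite('pics/z1.png',np.hstack([a,b]))
for n,u,v in [('collar',336,232),('standtop',201,249),('foot',202,266),('shelf edge',200,180),('shelf',280,150),('shaker?',146,210),('cyl',305,158),('counter edge',290,270),('wall',122,220),('plate',155,140)]:
    print(n,pt(c,u,v).round(0))
```

```text
collar [ 476. -181.    3.]
standtop [439. 178. 100.]
foot [392. 186.  10.]
shelf edge [597. 171. 177.]
shelf [666. -16. 176.]
shaker? [540. 325.  64.]
cyl [665. -88.  91.]
counter edge [376. -51.   1.]
wall [512. 371. 114.]
plate [682. 266. 220.]
```

View pics/z0.png

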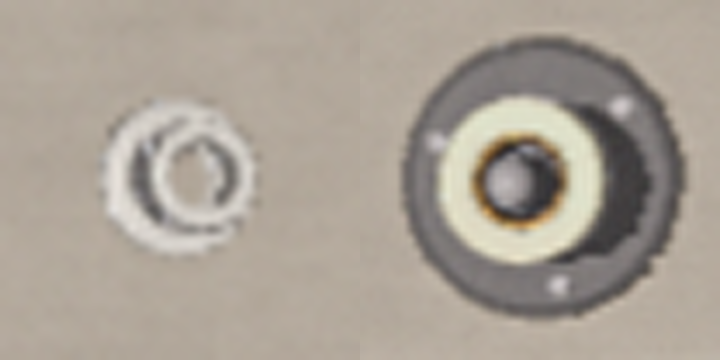

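View pics/z1.png

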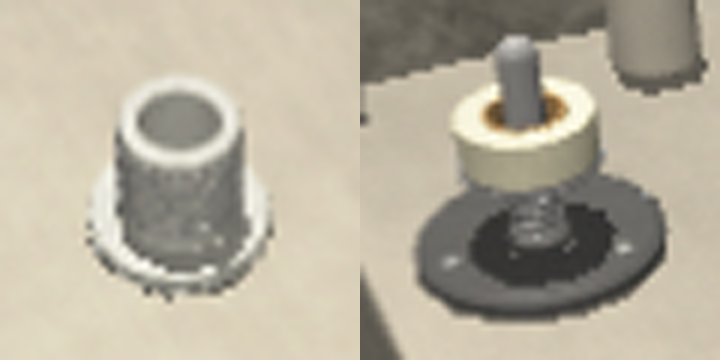

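Run:
```python
import numpy as np, cv2
from h import ray
c=dict(np.load('pics/t0.npz')); s=dict(np.load('pics/s0.npz'))
f=lambda X,o,S:(X+.5)/S+o-.5
print('collar flange z6',ray(c,f(178,316,9),f(176,212,9),5))
print('collar top z38',ray(c,f(202,316,9),f(173,212,9),38))
S=360/52
print('foot z10',ray(c,f(545-360,176,S),f(178,224,S),10))
print('roll z70',ray(c,f(522-360,176,S),f(180,224,S),70))
print('tip z100',ray(c,f(513-360,176,S),f(180,224,S),100))
S=360/50
print('S collar top z38',ray(s,f(180,242,S),f(120,275,S),38), 'flange',ray(s,f(178,242,S),f(212,275,S),5))
S=6
print('S foot z10',ray(s,f(541-360,155,S),f(240,175,S),10),'roll',ray(s,f(525-360,155,S),f(115,175,S),70),'tip axis',ray(s,f(517-360,155,S),f(45,175,S),100))
```

```text
collar flange z6 [ 478.35562767 -178.45787942    5.        ]
collar top z38 [ 478.23387102 -177.94973478   38.        ]
foot z10 [436.56403326 185.39965296  10.        ]
roll z70 [436.88743359 186.65876801  70.        ]
tip z100 [437.4140485  186.00695222 100.        ]
S collar top z38 [ 476.67499492 -177.73944415   38.        ] flange [ 476.22892581 -177.81969788    5.        ]
S foot z10 [432.77618628 180.89301405  10.        ] roll [434.12213086 185.32429893  70.        ] tip axis [436.12901724 191.52267052 100.        ]
```

```bash
cat >> h.py <<'E'
from scipy.spatial.transform import Rotation as Ro
def quat(th): # jaw direction at angle th from +y
    z=np.array([-np.sin(th),np.cos(th),0]);x=np.array([0,0,-1.]);y=np.cross(z,x)
    q=Ro.from_matrix(np.c_[x,y,z]).as_quat(); return [q[3],q[0],q[1],q[2]]
E
python3 - <<'E'
from h import *
for th in (0,np.pi/2,np.pi,-np.pi/2):
    print(th,r.ik([477.5,-178,340],quat(th)),r.ik([436.5,186,300],quat(th)))
print(r.sense()['clock'])
q=quat(0)
r.move_to([477.5,-178,360],q); 
c=shot('wrist','w1'); print(np.linalg.inv(c['camera_from_world']).round(3)); s=r.sense();print(s['clock'],s['eef_pos'],s['contact_force'])
E
```

```text
0 [-4.68115991e-01  1.92159984e-02  1.57038879e+00 -4.44089210e-16
  1.55198786e+00 -2.03891232e+00] [ 2.83242215e-01 -3.61534721e-02  1.70649407e+00 -4.44089210e-16
  1.47125205e+00 -1.28755411e+00]
1.5707963267948966 None None
3.141592653589793 [-4.68115991e-01  1.92159984e-02  1.57038879e+00 -4.44089210e-16
  1.55198786e+00  1.10268034e+00] [ 2.83242215e-01 -3.61534721e-02  1.70649407e+00 -4.44089210e-16
  1.47125205e+00  1.85403854e+00]
-1.5707963267948966 [-4.68115991e-01  1.92159984e-02  1.57038879e+00 -4.44089210e-16
  1.55198786e+00 -4.68115991e-01] [ 2.83242215e-01 -3.61534721e-02  1.70649407e+00 -4.44089210e-16
  1.47125205e+00  2.83242215e-01]
0.15
[[ 2.00000e-03  9.63000e-01  2.68000e-01  3.98580e+02]
 [ 1.00000e+00 -2.00000e-03 -1.00000e-03 -1.78817e+02]
 [-0.00000e+00  2.68000e-01 -9.63000e-01  3.39505e+02]
 [ 0.00000e+00  0.00000e+00  0.00000e+00  1.00000e+00]]
1.9417 [ 477.33338268 -178.67517046  360.08874543] [-0.66182482 -0.28774555  0.34116875]
```

View pics/w1.png

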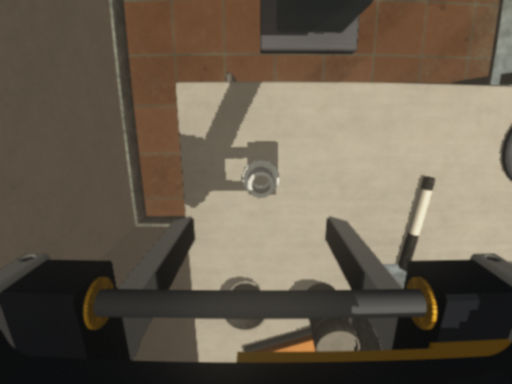

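The wrist view shows the collar at about (261,181), between the fingers. I'll zoom in to refine it.

Run:
```python
import numpy as np, cv2
s=dict(np.load('pics/w1.npz'));f=s['frame']
cv2.imwrite('pics/z2.png',cv2.resize(f[155:205,235:285],None,fx=12,fy=12,interpolation=cv2.INTER_CUBIC))
```

```text
(no output)
```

View pics/z2.png

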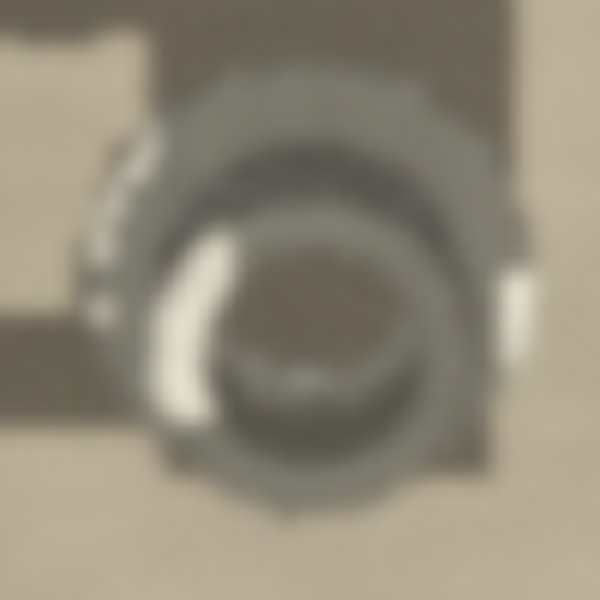

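Run:
```python
from h import ray
import numpy as np
s=dict(np.load('pics/w1.npz'));f=lambda X,o:(X+.5)/12+o-.5
print(ray(s,f(308,235),f(358,155),38)); print(ray(s,f(313,235),f(356,155),38))
a=ray(s,f(308,235),f(65,155),6);print('flange near edge (x-24)',a)
print([ray(s,f(x,235),f(358,155),38)[1] for x in (148,465)])
```

```text
[ 475.34754827 -178.49188424   38.        ]
[ 475.15177583 -178.01489313   38.        ]
flange near edge (x-24) [ 452.36479375 -178.4082027     6.        ]
[np.float64(-193.75017280412587), np.float64(-163.5200698333151)]
```

```bash
python3 - <<'E'
from h import *
r.movel([476.3,-178.3,260],feed=120)
print(r.movel([476.3,-178.3,210],feed=50,stop_force=8))
s=r.sense();print(s['eef_pos'],s['contact_force'])
r.command_gripper(0.0,40); s=r.sense();print(s['eef_pos'],s['contact_force'],s['width']*94)
r.movel([476.3,-178.3,330],feed=120)
s=r.sense();print(s['eef_pos'],s['contact_force'],s['width']*94,s['clock'])
shot('wrist','w2');shot('scene','s2')
E
python3 - <<'E'
import cv2,numpy as np
a=cv2.imread('pics/w2.png');b=cv2.imread('pics/s2.png')
cv2.imwrite('pics/c2.png',np.hstack([cv2.resize(a,(400,300)),cv2.resize(b,(400,300))]))
E
```

```text
False
[ 476.48702395 -178.40000075  210.42965226] [-0.44847971  1.48941826 -0.18019634]
[ 476.30855082 -178.28438414  209.98647974] [ 0.64964495 -0.16113651 -0.85362405] 31.67401296241802
[ 476.05318399 -178.17921623  328.8744447 ] [ 0.1913161   0.54482033 -1.04749157] 31.332781858144276 6.2083
```

View pics/c2.png

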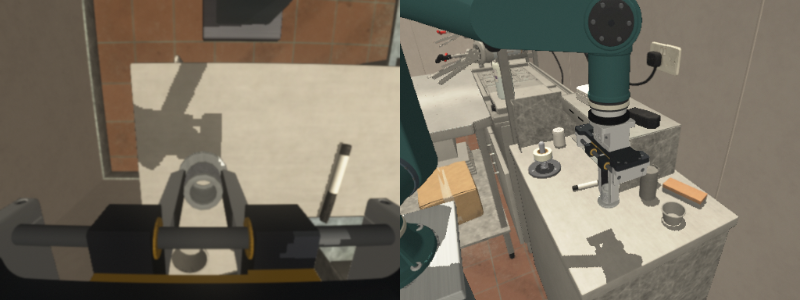

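View pics/w2.png

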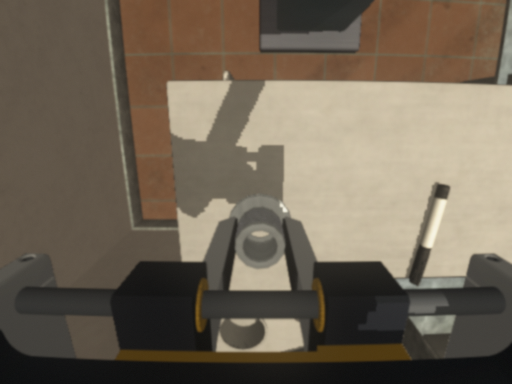

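Run:
```python
from h import *
r.movel([476,-178,350],feed=150)
r.movel([436.5,186,350],feed=200)
r.pause(.3)
c=shot('wrist','w3'); s=r.sense();print(s['eef_pos'],s['contact_force'],s['clock'],s['width']*94)
shot('top','t3');shot('scene','s3')
f=c['frame']
cv2.imwrite('pics/z3.png',cv2.resize(f[120:290,180:340],None,fx=3.5,fy=3.5,interpolation=cv2.INTER_CUBIC))
f=cv2.imread('pics/w2.png')
cv2.imwrite('pics/z3b.png',cv2.resize(f[185:285,210:310],None,fx=6,fy=6,interpolation=cv2.INTER_CUBIC))
```

```text
[436.59281325 185.76200936 350.02623477] [ 0.3432002  -0.24147523 -0.73211347] 8.925 31.68188566798846
```

View pics/z3.png

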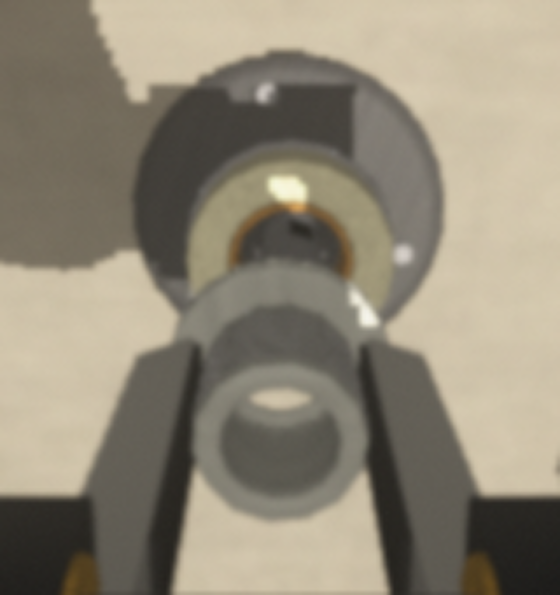

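View pics/z3b.png

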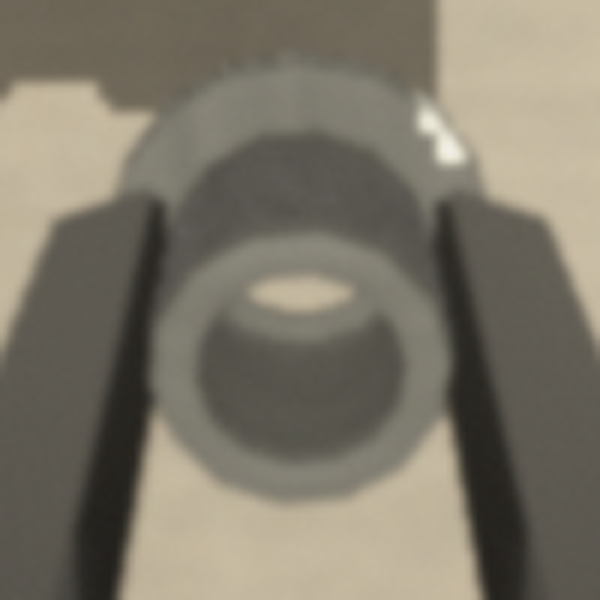

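View pics/s3.png

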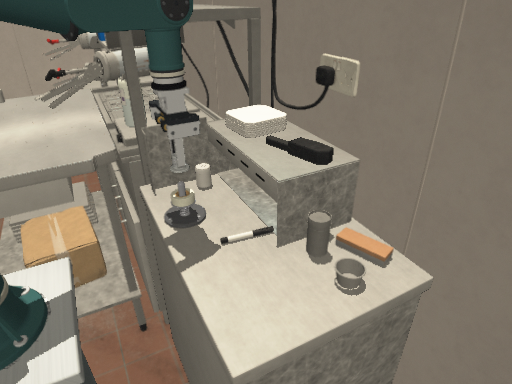

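Run:
```python
from h import *
c=dict(np.load('pics/w3.npz'));S=3.5
g=lambda X,Y,z:ray(c,(X+.5)/S+180-.5,(Y+.5)/S+120-.5,z).round(1)
print('foot L,R,near(x-55)',g(133,200,10),g(443,200,10),g(288,50,10))
print('roll L,R,near(x-30)',g(187,245,70),g(395,245,70),g(291,158,70))
print('collar L,R,c,near,far',g(193,440,178),g(368,440,178),g(280,441,178),g(280,363,178),g(280,520,178))
print('flange near (x-24), L,R',g(284,262,146),g(180,340,146),g(384,340,146))
```

```text
foot L,R,near(x-55) [429.6 134.6  10. ] [429.8 241.3  10. ] [379.  187.9  10. ]
roll L,R,near(x-30) [429.2 158.9  70. ] [429.3 217.7  70. ] [404.3 188.2  70. ]
collar L,R,c,near,far [435.  169.9 178. ] [435.  200.6 178. ] [435.2 185.2 178. ] [420.4 185.2 178. ] [450.9 185.2 178. ]
flange near (x-24), L,R [411.9 186.  146. ] [428.6 164.6 146. ] [428.6 206.6 146. ]
```

Run:
```python
from h import *
r.movel([486.5,186,350],feed=150); r.pause(.3)
c=shot('wrist','w4'); s=r.sense();print(s['eef_pos'],s['clock'])
f=c['frame']
cv2.imwrite('pics/z4.png',cv2.resize(f[60:230,190:330],None,fx=3.5,fy=3.5,interpolation=cv2.INTER_CUBIC))
c=np.load('pics/s3.npz');f=c['frame'];print(np.linalg.inv(c['camera_from_world']).round(3))
cv2.imwrite('pics/z4b.png',cv2.resize(f[150:230,140:220],None,fx=7,fy=7,interpolation=cv2.INTER_CUBIC))
```

```text
[486.02450728 186.06937706 350.21987986] 9.8583
[[ 8.84000e-01 -2.37000e-01  4.03000e-01  2.49960e+02]
 [-4.68000e-01 -4.35000e-01  7.70000e-01 -5.81655e+02]
 [-7.00000e-03 -8.69000e-01 -4.95000e-01  5.13570e+02]
 [ 0.00000e+00  0.00000e+00  0.00000e+00  1.00000e+00]]
```

View pics/z4.png

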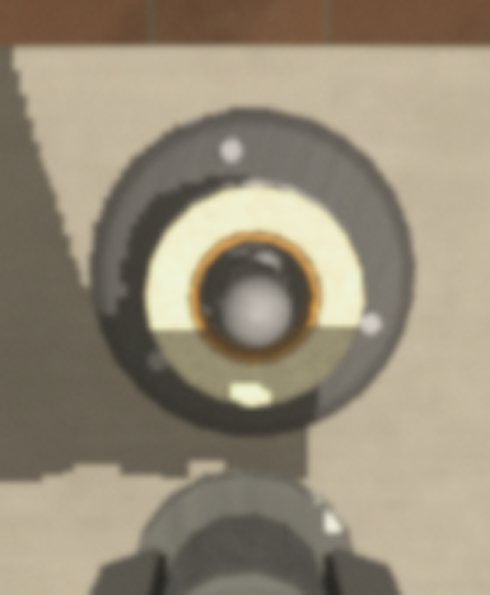

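View pics/z4b.png

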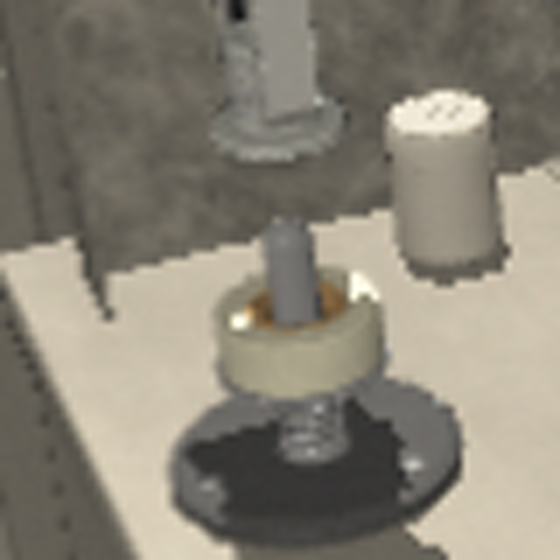

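Run:
```python
from h import *
c=dict(np.load('pics/w4.npz'));S=3.5
g=lambda X,Y,z:ray(c,(X+.5)/S+190-.5,(Y+.5)/S+60-.5,z).round(1)
print('tip',g(257,312,97),g(221,312,97),g(293,312,97)); print('roll',g(255,296,70),'foot',g(253,271.5,10))
print('flange near',g(246,470,146), g(140,550,146),g(352,550,146))
s=dict(np.load('pics/s3.npz'))
K=np.array([[s['fx'],0,s['cx']],[0,s['fy'],s['cy']],[0,0,1.]]);T=s['camera_from_world']
def pr(P):
    p=cv2.projectPoints(np.array([P],float),cv2.Rodrigues(T[:3,:3])[0],T[:3,3],K,s['dist'])[0][0,0]
    return ((p-[140,150]+.5)*7-.5).round(1)
print('z4b predictions: collar underside',pr([436.2,185.9,140]),'flange top',pr([436.2,185.9,146]))
for P in ([436.2,185.9],[434,188],[437,186]): print(P,'tip',pr(P+[105]),'z85',pr(P+[85]),'foot',pr(P+[10]))
```

```text
tip [435.1 188.5  97. ] [435.1 179.8  97. ] [435.1 197.3  97. ]
roll [434.  188.3  70. ] foot [432.1 188.3  10. ]
flange near [460.8 185.8 146. ] [478. 164. 146.] [478.  207.7 146. ]
z4b predictions: collar underside [279.9 132.8] flange top [277.9 117.2]
[436.2, 185.9] tip [291.5 221.7] z85 [297.9 271. ] foot [321.  446.1]
[434, 188] tip [283.7 220.7] z85 [290.2 269.9] foot [313.6 444.9]
[437, 186] tip [293.6 221.1] z85 [300.  270.3] foot [323.  445.4]
```

The wrist view puts the spindle tip at (435,188.5), and the scene view fits that. I'll move over it at (437,188.7), just above the tip, and check the alignment.

Run:
```python
from h import *
r.movel([437,188.7,350],feed=100)
print(r.movel([437,188.7,319],feed=40,stop_force=5)); r.pause(.3)
s=r.sense();print(s['eef_pos'],s['contact_force'],s['clock'])
c=shot('wrist','w5');d=shot('scene','s5')
cv2.imwrite('pics/z5.png',np.hstack([cv2.resize(c['frame'][140:260,200:320],(400,400),interpolation=cv2.INTER_CUBIC),cv2.resize(d['frame'][165:215,155:205],(400,400),interpolation=cv2.INTER_CUBIC)]))
```

```text
False
[437.03993933 188.71809304 319.25555435] [ 0.41622913 -0.17075645 -1.16799136] 11.725
```

View pics/z5.png

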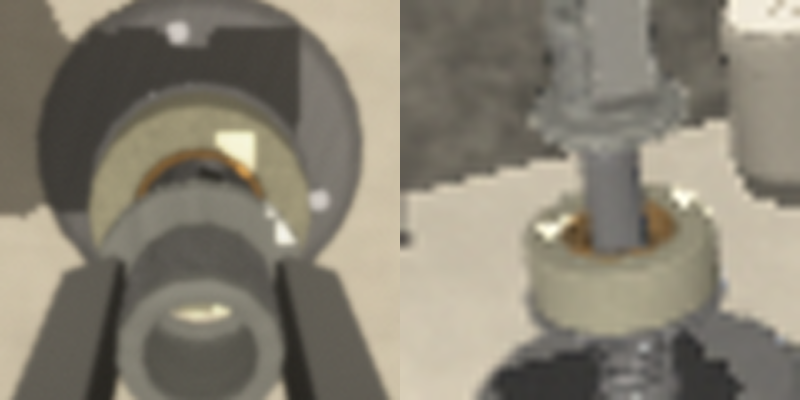

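The wrist view is centred in y, with the collar and roll both at column 200. The scene view suggests shifting about 1 mm in -x. I'll descend gently and watch the lateral force.

Run:
```python
from h import *
r.movel([436.2,188.7,319],feed=20)
f0=np.mean([r.sense()['contact_force'] for _ in range(1)],0)
for z in (308,302,296,290,286):
    h=r.movel([436.2,188.7,z],feed=25,stop_force=5); 
    F=[]
    for _ in range(4): r.pause(.04);F.append(r.sense()['contact_force'])
    s=r.sense();print(z,h,s['eef_pos'].round(2),np.mean(F,0).round(2),s['clock'])
    if h: break
d=shot('scene','s6');c=shot('wrist','w6')
cv2.imwrite('pics/z6.png',np.hstack([cv2.resize(c['frame'][140:260,200:320],(400,400),interpolation=cv2.INTER_CUBIC),cv2.resize(d['frame'][165:215,155:205],(400,400),interpolation=cv2.INTER_CUBIC)]))
```

```text
308 False [436.26 188.73 308.2 ] [-0.19  0.03 -1.28] 12.8333
302 False [436.24 188.72 302.09] [-0.13  0.17 -1.01] 13.3917
296 False [436.25 188.71 296.1 ] [ 0.09 -0.34 -1.04] 13.95
290 False [436.26 188.72 290.09] [ 0.13  0.12 -1.33] 14.5083
286 False [436.25 188.7  286.06] [-0.08 -0.39 -0.75] 14.9833
```

View pics/z6.png

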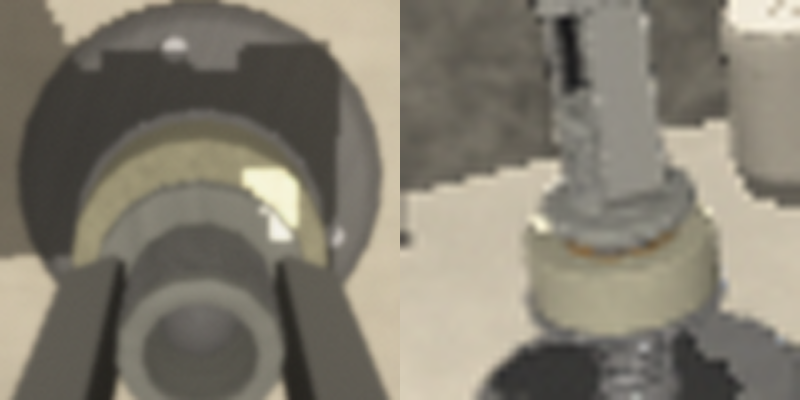

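It is threaded: the spindle shows in the bore, the flange is just above the roll, and there is no lateral force. Now I'll press in 1 mm steps.

Run:
```python
from h import *
b=-1.0; pk=0; z=281; r.movel([436.2,188.7,z],feed=25,stop_force=8)
while z>243:
    z-=1
    h=r.movel([436.2,188.7,z],feed=15,stop_force=14)
    F=[]
    for _ in range(3): r.pause(.03);F.append(r.sense()['contact_force'])
    s=r.sense();F=np.mean(F,0);fz=F[2]-b;pk=max(pk,fz)
    print(z,h,s['eef_pos'].round(1),F.round(1),round(fz,1))
    if h or fz>20: print('high');break
    if pk>6.5 and fz<0.3: print('click');break
print(s['clock'],s['width']*94)
```

```text
280 False [436.2 188.7 280. ] [ 0.2  0.3 -0.7] 0.3
279 False [436.3 188.7 279.5] [-0.6 -0.5  2. ] 3.0
278 False [436.4 188.8 278.2] [ 0.3 -0.1  1.9] 2.9
277 False [436.3 188.7 277. ] [ 0.5 -0.4  2.4] 3.4
276 False [436.2 188.7 276. ] [1.1 0.6 2.5] 3.5
275 False [436.2 188.7 275. ] [ 0.1 -0.1  2. ] 3.0
274 False [436.2 188.7 274. ] [-0.1  0.1  2.6] 3.6
273 False [436.2 188.7 273. ] [0.5 0.4 2.7] 3.7
272 False [436.2 188.7 272. ] [ 0.4 -0.3  2.5] 3.5
271 False [436.2 188.7 271. ] [0.1 0.2 2.5] 3.5
270 False [436.2 188.7 270. ] [ 0.2 -0.   3. ] 4.0
269 False [436.2 188.7 269. ] [0.3 0.1 2.7] 3.7
268 False [436.2 188.7 268. ] [ 0.  -0.   3.1] 4.1
267 False [436.2 188.7 267. ] [-0.1 -0.2  3. ] 4.0
266 False [436.2 188.7 266. ] [-0.2  0.1  2.8] 3.8
265 False [436.2 188.7 265. ] [-0.4 -0.1  3.2] 4.2
264 False [436.  188.8 264.3] [-1.1  0.7  5.3] 6.3
263 False [435.9 188.9 263.7] [-2.8  0.2  7.4] 8.4
262 False [436.  188.9 263.1] [-3.3 -0.   9. ] 10.0
261 False [436.1 188.9 261.9] [-2.2  0.1  7.4] 8.4
260 False [436.  188.8 259.8] [-0.8  0.2  2.9] 3.9
259 False [435.8 188.6 257.7] [-0.4  0.6 -3. ] -2.0
click
23.1333 31.890194920258953
```

The peak was 10 N at TCP z 263. The force then dropped to -2 N, about 2.5 mm above the expected seat, so it has clicked. I'll release and check.

Run:
```python
from h import *
r.command_gripper(0.6); r.pause(.2)
s=r.sense();print(s['eef_pos'],s['contact_force'],s['width']*94)
r.movel([436.2,188.7,300],feed=60,stop_force=6); r.movel([436.2,188.7,370],feed=120)
r.pause(.3)
r.movel([476.5,188.7,370],feed=120); r.pause(.2)
c=shot('wrist','w7');d=shot('scene','s7');s=r.sense();print(s['clock'],s['contact_force'])
cv2.imwrite('pics/z7.png',np.hstack([cv2.resize(c['frame'][60:220,180:340],(400,400),interpolation=cv2.INTER_CUBIC),cv2.resize(d['frame'][170:230,150:210],(400,400),interpolation=cv2.INTER_CUBIC)]))
```

```text
[436.19998785 188.69638341 259.01043452] [-0.32842142  0.61358963 -0.84699384] 56.122312721144866
26.5667 [-0.00229309  0.23476391  0.38653499]
```

View pics/z7.png

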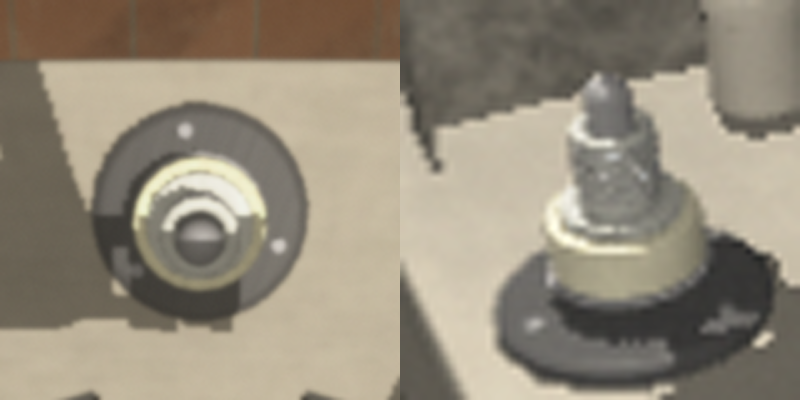

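View pics/s7.png

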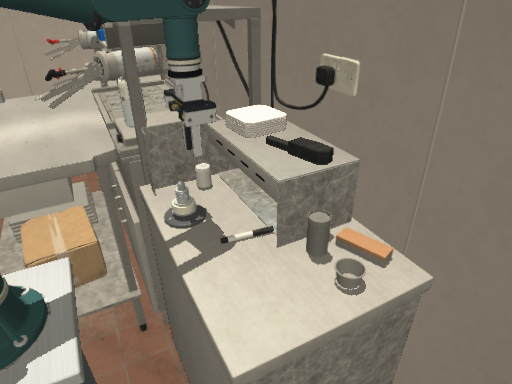

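The collar is seated and the spindle tip stands about 20 mm clear of it. If it had popped up, its top would be level with the tip. The stone, cup and shaker haven't moved, so I'll hand in the job.

Run:
```python
from h import *
c=dict(np.load('pics/w7.npz'));v0=60
for Y in range(195,250,6): print(pt(c,int(180+200/2.5),int(60+Y/2.5)).round(0))
r.close_job()
```

```text
[419. 189.  79.]
[421. 189.  83.]
[422. 189.  84.]
[426. 189.  79.]
[426. 189.  95.]
[428. 189. 100.]
[430. 189. 103.]
[432. 189. 102.]
[434. 189. 105.]
[436. 189. 104.]
the job is handed in; nothing more can be done
```

The collar is clicked onto the spindle, let go and staying down, and I handed the job in at about 27 s of the 58 s allowed.

- **Pick and thread:** I gripped the collar near 30 mm up at 40 N and centred it using the wrist and scene cameras. It slid over the spindle with almost no sideways force.
- **Press:** The roll met the collar at 70 mm as expected and pushed back with 3–4 N. The force peaked at about 10 N and then fell to −2 N, so I stopped there and released. Nothing came near 40 N.
- **Final check:** Depth readings put the collar's top ring at about 83–84 mm, so its underside is at about 45–46 mm, below the 62.5 mm limit. The spindle tip reads 105 mm. The collar stands upright, the gripper is clear, and by eye the stone, cup and shaker are where they were.
- **Disagreement:** The top camera placed the stand about 2 mm differently in y from the wrist camera. I used the wrist value, and the lack of sideways force while threading supported it.

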